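Lift the green pot out of the keyed topping row onto the sloped stand

TASK

The green-handled topping pot is wanted at the counter. Lift it straight up out of the row it is keyed into, without forcing it sideways or lifting or shoving its neighbours, and set it down gently on the sloped serving stand: flat on the sloping board, about in the middle from side to side, handle parallel to the brass front lip and the pot up against that lip (a gap of up to a centimetre is fine). Leave the other two pots, the syrup bottle and the steel bowl where they are.

Things in the scene. Friction and masses are not known exactly. Their poses are not given: they have to be found in the camera images.
- green_pot_c (a point): Centre, 54 mm above the underside, of the loose green-handled pot (0.27 to 0.43 kg, weight centred under the handle), the one to move. White body 72 x 72 mm, 62 mm high, with a fixed 6 mm steel lid; on the lid a bridge handle on two posts: its bar is 14 mm thick along x, 36 mm long along y, 86 to 108 mm above the underside (bar centre 43 mm above this point). z up, y along the row and the bar.
- red_pot_c (a point): The same point of the red-handled pot, same shape: a neighbour. The order of the pots varies. Each pot has on its +y side an upright T-shaped key, 60 mm tall, sticking out 15 mm, and on its -y side a T-slot open at top and bottom; keys sit in the next pot's (or end block's) slot with 3 mm play, so a pot comes free only when lifted upright by more than 62 mm.
- yellow_pot_c (a point): The same point of the yellow-handled pot, identical in shape to the red one: a neighbour, not to be disturbed. The red and yellow pots are fuller, 0.55 kg each.
- holder: Fixed steel tray under the row of pots; origin at the centre of its underside on the table, z up, y along the row. 90 x 274 mm, floor 8 mm above the table, rims 18 mm high along front and back, grey end blocks 70 mm high with a key or slot like the pots'. The pots stand at y = -75, 0 and 75 mm, with the holder's yaw.
- stand_top: Sloping dark board of the fixed wooden stand; origin at the centre of its upper surface, 75 mm above the table; x up the slope, y level across it, z square to the surface. 110 mm along x, 130 mm along y, sloping down 0.26 rad towards -x to a brass lip along y, 12 mm high, inner face at x = -49 mm. A pot touching the lip has its centre line at x = -13 mm.
- syrup_c (a point): Centre of a loose amber syrup bottle, 56 mm in diameter, 120 mm high; not to be moved.
- bowl_c (a point): Centre of a loose empty steel bowl, 100 mm across, 45 mm high; not to be moved.

How it is judged:
By the outcome, as a careful person would: the job done as asked, in the order asked, and still so for the second after the job is handed in, with the robot touching nothing.
It also fails if it takes over 42 s, if anything falls off the work surface, if the arm or the gripper's body presses on something with over 40 N, if the wrist force passes 120 N, or if a joint passes its speed limit or range.

ROBOT

A 6-joint arm with a two-finger parallel gripper is mounted at the origin on the work surface. World frame = base frame: x ahead of the robot, y to its left, z up, the work surface at z = 0. Lengths are in m, angles in rad, forces in N, time in s.
With the tool pointing down it reaches from about 0.375 to 0.9 m from the base axis. Payload 3.1 kg.
Tool frame: the origin (TCP) lies on the centre line of the jaws, within the pads' length; the fingertips stand 25 mm ahead of it and the grasp point (between the pads) lies 6 mm ahead of it (manip.tips_ahead is the distance from the TCP to the fingertips, in m); z points along the fingers, y is the direction in which the jaws open and shut (so a half turn about z gives the same grasp; the last joint's range is limited). The gripper opens to 85 mm and grips with 20 to 120 N. Pads are 22 mm wide; open, the fingers measure 114 mm over their backs; the gripper's body (76 mm by 85 mm) begins 54 mm behind the grasp point. The pads swing forward as they close: fully open they stand 13 mm farther back than shut.
Start: joints at [1.058, 0.527, 1.433, -0, 1.181, -0.178], TCP at [0.205, 0.59, 0.256] pointing down, gripper open.
Joint ranges: [-3.08, 3.08], [-0.75, 2.2], [0.22, 2.44], [-1.43, 4.57], [0, 2.65], [-2.85, 2.85]. Speed limits (rad/s): [2.79, 2.79, 3.14, 3.14, 3.14, 3.14].

INTERFACE

Orientations are given as a unit quaternion [x, y, z, w].
In Python, from station import manip gives the robot as it stands.
- The arm moves only by the tool play_rows, never from a script. Its argument "steps" is a list that holds one entry, the list of rows, each a list of 6 numbers: the shift along the tool's x, y, z in m, then the turn, a rotation vector about the tool's x, y, z in degrees. In form: [[[x, y, z, rx, ry, rz], ...]]. A call has 1 to 10 rows; each row shifts and turns the commanded pose from where the row before left it, along the tool's axes as they then stand; what a row does not reach is not made up. A row lasts 1/8 s, in which the tool goes at most 62.5 mm and 10.7 degrees, less where a joint would pass 70% of its speed; a pose out of reach is approached as far as the arm can. A call is refused whole if a number of a shift passes 0.0625 or a number of a turn 10.7, either way. A call with a gripper value outside its range is refused whole. "fingers" is the opening, from 0 (shut) to 1 (fully open), set as the call begins (left out, the last holds). The fingers move at their own pace and stop on an object; "squeeze" is the grip in N (left out, the last holds). Time passes only in rows, so rows that do not move let the fingers close. It gives the time, the measured TCP pose, the force and the opening at its end, in the units of the state.
- manip.sense(): the state, without advancing time (a new reading comes with each control period).
- manip.snapshot(name): name is "scene" or "top"; returns a dict with "img" (420x560x3 uint8, red, green, blue), "K" (3x3 intrinsics, pixels), "world_from_camera" (4x4, takes a point from camera to world coordinates). Camera axes: x right, y down, z forward; pixel columns grow to the right and rows downward; lengths in m; the calibration is good to about 2 mm. A picture is of the moment at which its call begins. There is no depth.
- manip.sign_off(): hands the job in, once; it reports no verdict.
Trained networks look in a picture, given as the dict that the camera call returned (one of the last four; its "shot" number tells which), for a name from the list of things; names that differ only in an ending like _2 or _b are one class to them, and where a whole thing is asked for, a point or a joint stands for the part that bears it (a point fixed in the world has none). Each returns a list of dicts, best first, with "score" (0 to 1); they miss things now and then, are a little off and sometimes report something else, mostly with a low value. They report only what shows in the picture. A call takes as long as a camera call.
- manip.regions_of(label, picture): "pixels" (420x560 bool, what is visible of it) and "rect" ([left, top, right, bottom] in pixels, round what is visible of it).
- manip.pinpoint(label, picture): "point" ([column, row] in pixels: a listed point, or the origin of a listed thing).
The state is a dict: "t": time; "q": joint angles; "qd": joint speeds; "tau": joint torques, N m; "tcp_pos": TCP position; "tool_rot": TCP orientation; "force": force on the tool from outside, world axes, zero at the start; "ft_torque": the same for the moment, N m; "finger_gap": opening from 0.0 (shut) to 1.0 (fully open).
Only numpy, scipy, OpenCV 4.12 (cv2) and the standard library are available. Lean on these libraries where they do the work, as an engineer would, in place of code of your own. Each camera call takes 0.05 s, during which the arm holds its last target.

## Working session

There is one attempt and no reset: what is moved stays moved. The work goes in short steps, Python scripts to look and compute and a tool call to move; the robot and the scene stay as the last step left them, time stands still between calls to the robot, and variables do not carry over. Pictures are saved under pics/ and viewed, and the job is handed in when it is done.

Besides the shell and the picture viewer there is one more tool, called after "Request:" by a JSON object that holds its "method" and its "body". play_rows: Moves the arm, as the interface text tells. Its arguments: {"type":"object","properties":{"steps":{"type":"array"},"fingers":{"type":"number"},"squeeze":{"type":"number"}},"required":["steps"]}

```bash
mkdir -p pics; ls; cat > h.py <<'E'
import numpy as np,cv2
from station import manip
from scipy.spatial.transform import Rotation as R
def save(p,n): cv2.imwrite('pics/'+n,cv2.cvtColor(p['img'],cv2.COLOR_RGB2BGR))
def ray(p,px):
    T=np.array(p['world_from_camera']);d=np.linalg.inv(p['K'])@[px[0],px[1],1.]
    return T[:3,3],T[:3,:3]@d
def atz(p,px,z):
    o,d=ray(p,px);return o+d*(z-o[2])/d[2]
def tri(ps,pxs):
    A=np.zeros((3,3));b=np.zeros(3)
    for p,x in zip(ps,pxs):
        o,d=ray(p,x);d=d/np.linalg.norm(d);M=np.eye(3)-np.outer(d,d);A+=M;b+=M@o
    return np.linalg.solve(A,b)
def proj(p,X):
    T=np.linalg.inv(np.array(p['world_from_camera']));c=(T@np.r_[X,1])[:3];u=np.array(p['K'])@c;return u[:2]/u[2]
E
python3 - <<'E'
from h import *
s=manip.snapshot('scene');t=manip.snapshot('top')
save(s,'s0.png');save(t,'t0.png')
print(manip.sense())
for n in ['green_pot_c','red_pot_c','yellow_pot_c','holder','stand_top','syrup_c','bowl_c']:
    a=manip.pinpoint(n,s);b=manip.pinpoint(n,t)
    for l,c in(('s',a),('t',b)):
        print(n,l,[(np.round(x['point'],1),round(x['score'],2)) for x in c[:3]])
    if a and b: print(tri([s,t],[a[0]['point'],b[0]['point']]).round(4))
E
```

```text
pics
{'t': 0.1, 'q': array([ 1.05749197e+00,  5.28393054e-01,  1.43376331e+00, -7.34282883e-06,
        1.18142401e+00, -1.78484878e-01]), 'qd': array([-0.00129883, -0.00308363, -0.00167563,  0.00068841, -0.00153652,
       -0.00022563]), 'tau': array([-6.11465839e-04, -4.43303740e+01, -1.78585643e+01, -2.71576582e-04,
        3.84079452e-03,  1.60697056e-05]), 'tcp_pos': array([0.20504179, 0.58977812, 0.25542269]), 'tool_rot': array([ 1.66627401e-01,  9.86019433e-01, -9.36147556e-04, -3.33762721e-04]), 'force': array([-0.68139387,  0.24751571,  0.44289487]), 'ft_torque': array([-0.01068556,  0.02828559, -0.03269669]), 'finger_gap': 1.0007780642353261}
green_pot_c s [(array([401.4, 220.7]), 0.9), (array([190.8, 282.4]), 0.74), (array([331.5, 203.5]), 0.28)]
green_pot_c t [(array([138. , 246.4]), 0.86)]
[0.5793 0.2352 0.076 ]
red_pot_c s [(array([369.7, 216.5]), 0.91), (array([203.4, 193.6]), 0.32)]
red_pot_c t [(array([178.6, 254.7]), 0.9)]
[0.5642 0.1705 0.0555]
yellow_pot_c s [(array([330.8, 204.6]), 0.67)]
yellow_pot_c t [(array([222.1, 268.1]), 0.58)]
[0.5403 0.0886 0.05  ]
holder s [(array([360.3, 230.3]), 0.61)]
holder t [(array([213. , 143.7]), 0.61)]
[0.7313 0.1104 0.2332]
stand_top s [(array([203.5, 194.1]), 0.9), (array([331.7, 297. ]), 0.51)]
stand_top t [(array([366.5, 254.4]), 0.57)]
[ 0.5706 -0.1813  0.0706]
syrup_c s [(array([329.9, 299.7]), 0.59)]
syrup_c t [(array([212.3, 146.6]), 0.62), (array([357. , 155.7]), 0.28)]
[0.7675 0.1091 0.0585]
bowl_c s [(array([190.2, 287.1]), 0.68), (array([368.3, 213.3]), 0.37)]
bowl_c t [(array([357.9, 153. ]), 0.91)]
[ 0.7678 -0.1689  0.0228]
```

View pics/s0.png

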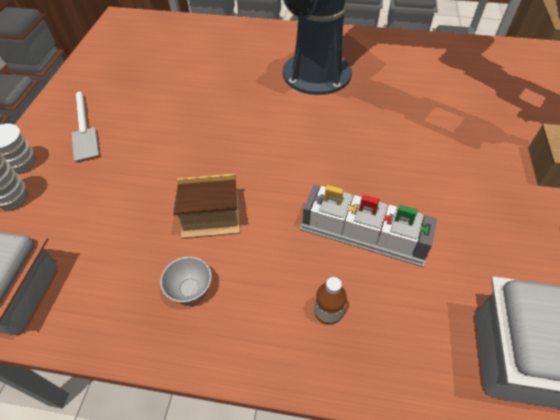

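View pics/t0.png

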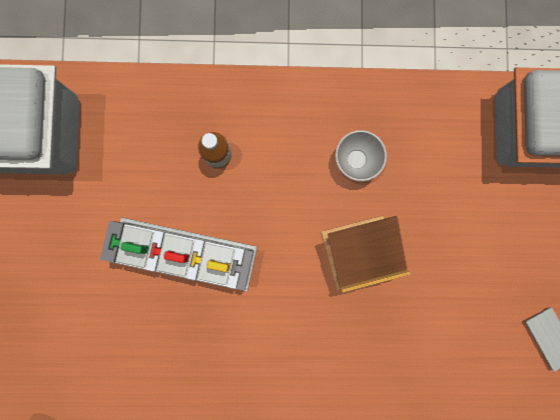

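The pots stand in the order yellow, red, green from right to left in the top view. Green is at (133,248), next to the left end block. The stand is at about (366,254) with its lip at the bottom edge, towards the robot. Next I'll refine these positions.

```bash
python3 - <<'E'
from h import *
s=manip.snapshot('scene');t=manip.snapshot('top')
np.savez('snap.npz',s=s['img'],t=t['img'],sK=s['K'],tK=t['K'],sT=s['world_from_camera'],tT=t['world_from_camera'])
a=cv2.resize(cv2.cvtColor(t['img'][205:305,90:270],cv2.COLOR_RGB2BGR),None,fx=4.4,fy=4.4,interpolation=cv2.INTER_CUBIC);cv2.imwrite('pics/tz.png',a)
a=cv2.resize(cv2.cvtColor(t['img'][200:310,305:425],cv2.COLOR_RGB2BGR),None,fx=5,fy=5,interpolation=cv2.INTER_CUBIC);cv2.imwrite('pics/tz2.png',a)
a=cv2.resize(cv2.cvtColor(s['img'][165:265,160:260],cv2.COLOR_RGB2BGR),None,fx=6,fy=6,interpolation=cv2.INTER_CUBIC);cv2.imwrite('pics/sz2.png',a)
a=cv2.resize(cv2.cvtColor(s['img'][170:270,290:450],cv2.COLOR_RGB2BGR),None,fx=5,fy=5,interpolation=cv2.INTER_CUBIC);cv2.imwrite('pics/sz.png',a)
for n in ['green_pot_c','red_pot_c','yellow_pot_c','stand_top']:
    for l,p in(('s',s),('t',t)):
        r=manip.regions_of(n,p)
        print(n,l,[(np.round(x['rect']),round(x['score'],2),x['pixels'].sum()) for x in r[:2]])
print(t['world_from_camera'],t['K'])
E
```

```text
green_pot_c s [(array([377., 201., 429., 258.]), 0.7, np.int64(1740))]
green_pot_c t [(array([112., 226., 165., 271.]), 0.95, np.int64(1751))]
red_pot_c s [(array([345., 196., 393., 246.]), 0.66, np.int64(1676))]
red_pot_c t [(array([150., 234., 205., 278.]), 0.59, np.int64(1669))]
yellow_pot_c s [(array([311., 183., 355., 234.]), 0.74, np.int64(1552))]
yellow_pot_c t [(array([190., 244., 247., 288.]), 0.95, np.int64(1658)), (array([333., 130., 388., 179.]), 0.53, np.int64(2019))]
stand_top s [(array([172., 172., 239., 218.]), 0.74, np.int64(2295)), (array([311., 186., 356., 236.]), 0.63, np.int64(1550))]
stand_top t [(array([328., 217., 413., 291.]), 0.59, np.int64(4317))]
[[ 0.01381514 -0.99769796  0.06639216  0.59523345]
 [-0.9995549  -0.01553566 -0.02546851  0.00516812]
 [ 0.02644133 -0.06601075 -0.99746851  0.80735252]
 [ 0.          0.          0.          1.        ]] [[402.40597066   0.         278.0352006 ]
 [  0.         402.40597066 212.55976958]
 [  0.           0.           1.        ]]
```

View pics/tz.png

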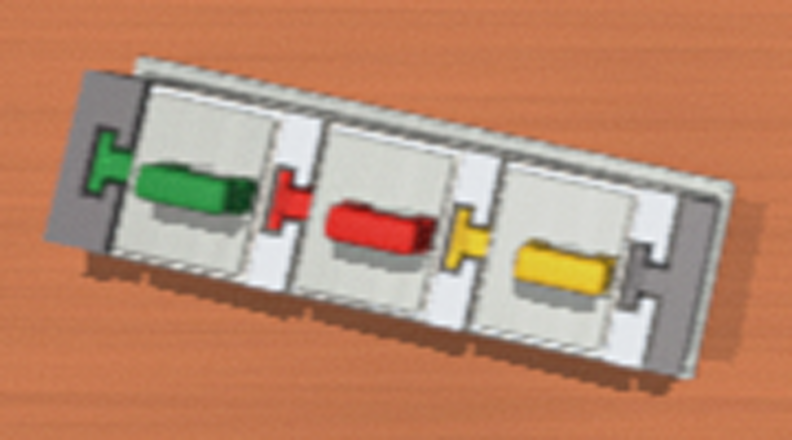

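View pics/tz2.png

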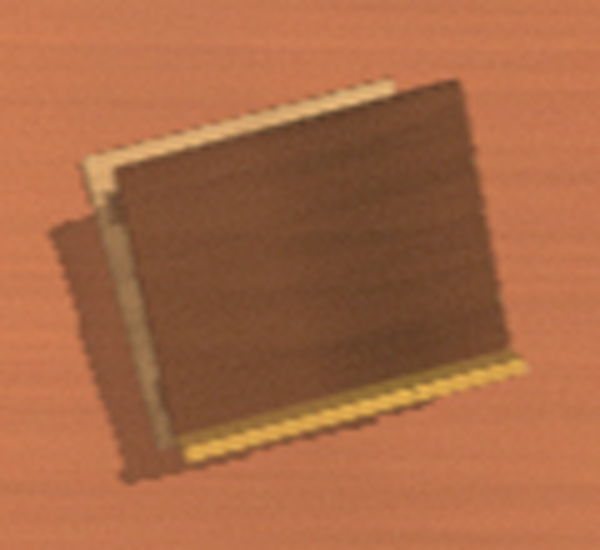

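View pics/sz2.png

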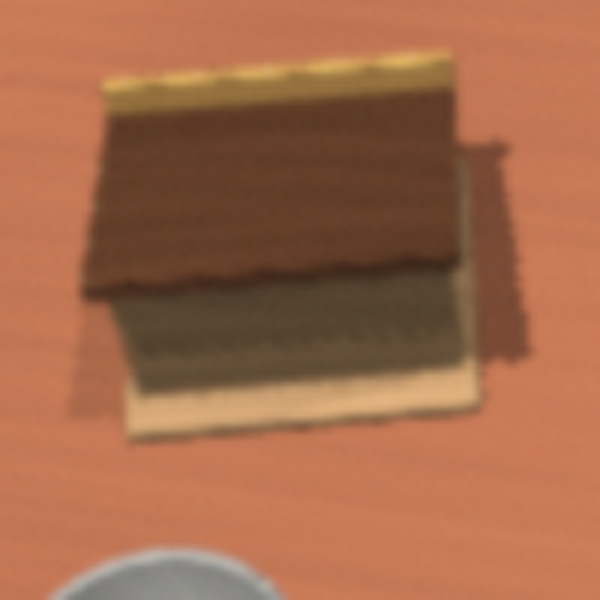

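View pics/sz.png

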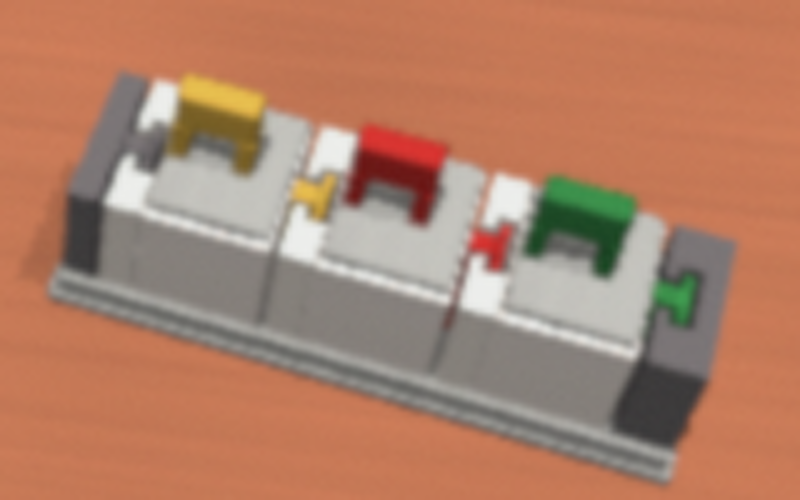

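```bash
cat > fit.py <<'E'
from h import *
from scipy.optimize import minimize,least_squares
z=np.load('snap.npz');P={c:dict(img=z[c],K=z[c+'K'],world_from_camera=z[c+'T']) for c in 'st'}
def box(x0,x1,y0,y1,z0,z1): return np.array([[x,y,q] for x in(x0,x1) for y in(y0,y1) for q in(z0,z1)])
parts=[box(-.007,.007,-.018,.018,.086,.108),box(-.007,.007,-.018,-.010,.068,.09),box(-.007,.007,.010,.018,.068,.09)]
yk={'green':.075,'red':0,'yellow':-.075}
guess={'green':{'s':(405,214),'t':(133,248)},'red':{'s':(370,205),'t':(176,257)},'yellow':{'s':(334,194),'t':(219,267)}}
hr={'green':(45,75),'red':None,'yellow':(20,33)}
masks={}
for c in 'st':
    hsv=cv2.cvtColor(P[c]['img'],cv2.COLOR_RGB2HSV).astype(int);H,S=hsv[...,0],hsv[...,1]
    for n in yk:
        m=((H<6)|(H>174))&(S>205) if n=='red' else (H>=hr[n][0])&(H<=hr[n][1])&(S>100)
        k,l,st,ce=cv2.connectedComponentsWithStats(m.astype(np.uint8))
        u,v=guess[n][c];best=min((np.hypot(*(ce[i]-[u,v])),i) for i in range(1,k) if st[i,4]>60)
        masks[n,c]=(l==best[1]); print(n,c,st[best[1]],ce[best[1]].round(1))
def ren(c,p,n):
    x,y,w=p[:3];r=R.from_euler('z',w).as_matrix();S=8
    u0,v0=[int(a-30) for a in guess[n][c]]
    im=np.zeros((60*S,60*S),np.uint8)
    for b in parts:
        W=(b+[0,yk[n],.008])@r.T+[x,y,0]
        pp=np.array([proj(P[c],q) for q in W])+p[3+2*'st'.index(c):5+2*'st'.index(c)]
        h=cv2.convexHull(((pp-[u0,v0]+.5)*S).astype(np.int32));cv2.fillConvexPoly(im,h,1)
    return cv2.resize(im.astype(np.float32),(60,60),interpolation=cv2.INTER_AREA),masks[n,c][v0:v0+60,u0:u0+60].astype(np.float32)
def cost(p,ns=yk,cs='st',k=.3):
    e=0
    for n in ns:
        for c in cs:
            a,b=ren(c,p,n);e+=np.sum((cv2.GaussianBlur(a,(0,0),.8)-cv2.GaussianBlur(b,(0,0),.8))**2)
    return e+k*np.sum(np.square(p[3:7]))*10
if __name__=='__main__':
    p0=np.array([.563,.165,-.25,0,0,0,0])
    def opt(f,p0,d):
        return minimize(f,p0,method='Nelder-Mead',options=dict(initial_simplex=np.vstack([p0]+[p0+np.eye(len(p0))[i]*d[i] for i in range(len(p0))]),maxiter=500,xatol=1e-5,fatol=.01))
    for w in(-.25,.25):
        p0[2]=w
        r=opt(lambda q:cost(np.r_[q,0,0,0,0]),p0[:3],[.01,.01,.05]);print(r.x,r.fun)
        r=opt(lambda q:cost(q),np.r_[r.x,0,0,0,0],[.005,.005,.03,1,1,1,1]);print('shift',r.x.round(4),r.fun)
        for c in 'st':
            g=opt(lambda q:cost(np.r_[q,0,0,0,0],cs=c),r.x[:3],[.01,.01,.05]);print(c,g.x,g.fun)
        h=r.x;
        print('green holderfit',R.from_euler('z',h[2]).apply([0,.075,0])[:2]+h[:2])
        g=opt(lambda q:cost(np.r_[q,h[2],h[3:]],ns=['green']),h[:2],[.005,.005]);print('green alone',R.from_euler('z',h[2]).apply([0,.075,0])[:2]+g.x,g.fun)
    # stand
    L={'bl':(.055,.065,0),'br':(.055,-.065,0),'ll':(-.055,.065,.012),'lr':(-.055,-.065,.012),'il':(-.049,.065,.012),'ir':(-.049,-.065,.012),'fl':(-.049,.065,0),'fr':(-.049,-.065,0)}
    ob={'t':dict(bl=(118,170),br=(462,82),ll=(185,462),lr=(527,370),il=(183,447),ir=(523,357)),'s':dict(br=(85,290),bl=(460,263),lr=(103,82),ll=(453,52),fr=(108,113),fl=(455,90))}
    off={'t':(305,200,5),'s':(160,165,6)}
    def res(p):
        Q=R.from_euler('z',p[2])*R.from_euler('y',-.26);o=[]
        for c in 'st':
            for k,(u,v) in ob[c].items():
                a=np.array([(u+.5)/off[c][2]-.5+off[c][0],(v+.5)/off[c][2]-.5+off[c][1]])
                o+=list(proj(P[c],Q.apply(L[k])+[p[0],p[1],.075])+p[3+2*'st'.index(c):5+2*'st'.index(c)]-a)
        return np.r_[o,np.array(p[3:])]
    r=least_squares(res,[.57,-.18,.2,0,0,0,0]);print('stand',r.x.round(4));print(r.fun.round(1))
E
python3 fit.py
```

```text
green s [396 206  21  18 197] [406.4 212.8]Traceback (most recent call last):
  File "fit.py", line 15, in <module>
    u,v=guess[n][c];best=min((np.hypot(*(ce[i]-[u,v])),i) for i in range(1,k) if st[i,4]>60)
                         ~~~^^^^^^^^^^^^^^^^^^^^^^^^^^^^^^^^^^^^^^^^^^^^^^^^^^^^^^^^^^^^^^^^
ValueError: min() iterable argument is empty
```

```bash
python3 - <<'E'
import numpy as np,cv2
z=np.load('snap.npz')
for c,(u,v) in dict(s=(370,203),t=(176,257)).items():
    h=cv2.cvtColor(z[c],cv2.COLOR_RGB2HSV);print(h[v-2:v+3,u-2:u+3].reshape(-1,3)[::4], h[v-40,u])
for c,(u,v) in dict(s=(334,191),t=(219,267)).items():
    h=cv2.cvtColor(z[c],cv2.COLOR_RGB2HSV);print(h[v-2:v+3,u-2:u+3].reshape(-1,3)[::4])
E
sed -i "s/((H<6)|(H>174))&(S>205)/((H<4)|(H>170))\&(S>165)/; s/>60)/>40)/" fit.py; python3 fit.py
```

```text
[[  1 198 157]
 [  1 195 199]
 [  1 197 149]
 [  0 203 112]
 [  0 198 108]
 [  0 191 107]
 [  1 198 108]] [  9 144 195]
[[  1 199 226]
 [  1 198 222]
 [  1 197 227]
 [  1 193 226]
 [  1 199 224]
 [  2 210 222]
 [  2 204 223]] [ 10 149 197]
[[ 22 169 228]
 [ 22 168 231]
 [ 22 168 229]
 [ 21 172 202]
 [ 21 174 142]
 [ 21 173 122]
 [ 21 171 137]]
[[ 26 191 227]
 [ 26 189 229]
 [ 26 195 226]
 [ 25 193 228]
 [ 25 197 229]
 [ 23 204 220]
 [ 25 202 228]]
green s [396 206  21  18 197] [406.4 212.8]
red s [360 195  19  19 175] [369.4 202. ]
yellow s [324 186  19  18 210] [333.3 193.4]
green t [121 243  27  11 201] [133.6 247.7]
red t [164 252  24  11 175] [175.5 256.8]
yellow t [207 260  23  12 188] [217.7 265.7]
[ 0.56307605  0.16388362 -0.19506394] 169.0887451171875
shift [ 0.5634  0.1636 -0.1943 -0.04    0.1424 -0.1648  0.3052] 164.92422676809838
s [ 0.56384363  0.16364037 -0.19007863] 110.47464752197266
t [ 0.56285907  0.16386387 -0.19444458] 53.76992416381836
green holderfit [0.57786347 0.23719735]
green alone [0.57786347 0.23719735] 66.0777988506179
[ 0.56283857  0.16376318 -0.19217774] 169.6397247314453
shift [ 0.5633  0.1636 -0.1913  0.0896  0.23   -0.0415  0.18  ] 166.56632164606833
s [ 0.56359769  0.16356943 -0.1900092 ] 110.19924926757812
t [ 0.56306805  0.1643107  -0.19507888] 54.531612396240234
green holderfit [0.57751825 0.23721473]
green alone [0.57752534 0.23712784] 65.81622246393941
stand [ 0.5731 -0.1791  0.2637 -0.0216  0.3793  0.0636  0.2478]
[-1.  -0.1  0.3 -1.   0.1 -0.   0.2  0.2  0.   0.8  0.4 -0.2 -0.5 -0.2
  0.2 -0.4  0.1  0.   0.1  0.4 -0.2 -0.   0.3 -0.  -0.   0.4  0.1  0.2]
```

Request:
{"method": "play_rows", "body": {"steps": [[[-0.0468,-0.021,0.0066,0,0,0],[-0.0468,-0.021,0.0066,0,0,0],[-0.0468,-0.021,0.0066,0,0,0],[-0.0468,-0.021,0.0066,0,0,0],[-0.0468,-0.021,0.0066,0,0,0],[-0.0468,-0.021,0.0066,0,0,0],[-0.0468,-0.021,0.0066,0,0,0],[-0.0468,-0.021,0.0066,0,0,0],[-0.0468,-0.021,0.0066,0,0,0],[-0.0468,-0.021,0.0066,0,0,0]]]}}

```text
t: 2.55
tcp_pos: [0.5796, 0.2369, 0.1902]
tool_rot: [0.167, 0.986, 0.0, 0.0]
force: [1.3, -0.1, 0.6]
finger_gap: 1.001
```

Request:
{"method": "play_rows", "body": {"steps": [[[0,0,0,0,0,10.2],[0,0,0,0,0,10.2],[0,0,0,0,0,10.2],[0,0,0,0,0,10.2],[0,0,0,0,0,10.2],[0,0,0,0,0,10.2],[0,0,0,0,0,10.2],[0,0,0,0,0,10.2],[0,0,0,0,0,0]]], "fingers": 0.6}}

```text
t: 3.68
tcp_pos: [0.5784, 0.2382, 0.1903]
tool_rot: [0.77, 0.638, 0.0, 0.0]
force: [0.2, 0.2, 0.7]
finger_gap: 0.604
```

```bash
cat >> h.py <<'E'
def go(X,yaw,tilt=0,cur=None):
    "remaining offset in current tool axes; pot-frame yaw/tilt"
    s=manip.sense();r=R.from_quat(s['tool_rot'])
    Q=R.from_euler('z',yaw)*R.from_euler('y',-tilt)
    M=Q.as_matrix();D=R.from_matrix(np.c_[M[:,1],M[:,0],-M[:,2]])
    print('t',round(s['t'],2),'tcp',s['tcp_pos'].round(4),'F',s['force'].round(2),'gap',round(s['finger_gap'],3),'q',s['q'].round(2))
    print('shift',r.inv().apply(np.array(X)-s['tcp_pos']).round(4),'turn deg',np.degrees((r.inv()*D).as_rotvec()).round(2))
E
python3 -c "
from h import *
go([.5777,.2372,.111],-.193)
p=manip.snapshot('scene');cv2.imwrite('pics/s1.png',cv2.resize(cv2.cvtColor(p['img'][140:270,290:450],cv2.COLOR_RGB2BGR),None,fx=4.5,fy=4.5))"
```

```text
t 3.67 tcp [0.5784 0.2382 0.1903] F [0.22 0.25 0.75] gap 0.604 q [ 0.21  0.61  1.49 -0.    1.04  0.4 ]
shift [-0.0011 -0.0005  0.0793] turn deg [0.  0.  0.4]
```

View pics/s1.png

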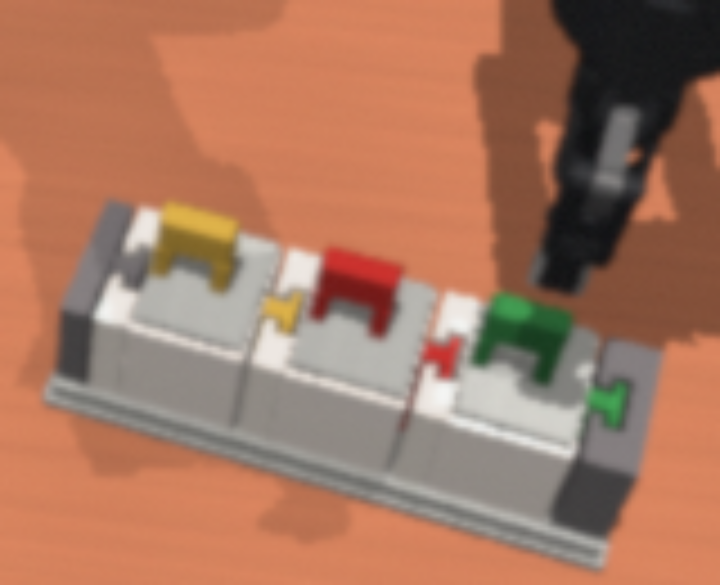

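Request:
{"method": "play_rows", "body": {"steps": [[[-0.001,-0.0005,0.02,0,0,0.4],[0,0,0.02,0,0,0],[0,0,0.015,0,0,0],[0,0,0.012,0,0,0],[0,0,0.012,0,0,0],[0,0,0,0,0,0]]]}}

```text
t: 4.47
tcp_pos: [0.5771, 0.2372, 0.1103]
tool_rot: [0.773, 0.635, -0.001, -0.0]
force: [0.6, -0.1, -0.1]
finger_gap: 0.6
```

```bash
python3 -c "
from h import *
go([.5777,.2372,.111],-.193)
p=manip.snapshot('scene');a=p['img'][140:270,290:450];p2=manip.snapshot('top');b=p2['img'][190:320,60:220]
cv2.imwrite('pics/s2.png',cv2.resize(cv2.cvtColor(np.vstack([a,b]),cv2.COLOR_RGB2BGR),None,fx=2.3,fy=2.3,interpolation=cv2.INTER_CUBIC))"
```

```text
t 4.47 tcp [0.5771 0.2372 0.1103] F [ 0.62 -0.15 -0.12] gap 0.6 q [ 0.21  0.71  1.55 -0.    0.88  0.41]
shift [ 0.0002  0.0006 -0.0007] turn deg [-0.1   0.04 -0.11]
```

View pics/s2.png

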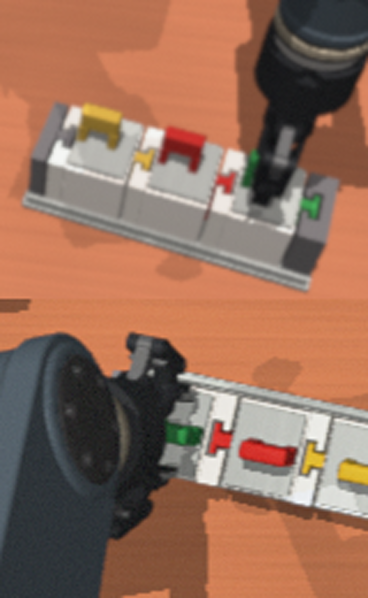

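Both fingers straddle the green bar at (267,166). I'll close them softly and check the force.

Request:
{"method": "play_rows", "body": {"steps": [[[0,0,0,0,0,0],[0,0,0,0,0,0],[0,0,0,0,0,0],[0,0,0,0,0,0],[0,0,0,0,0,0],[0,0,0,0,0,0]]], "fingers": 0, "squeeze": 25}}

```text
t: 5.32
tcp_pos: [0.5783, 0.2374, 0.1119]
tool_rot: [0.773, 0.635, 0.001, 0.0]
force: [0.8, -0.3, 4.7]
finger_gap: 0.161
```

Request:
{"method": "play_rows", "body": {"steps": [[[0,0,0,0,0,0],[0,0,0,0,0,0],[0,0,-0.002,0,0,0],[0,0,-0.003,0,0,0],[0,0,-0.004,0,0,0],[0,0,-0.004,0,0,0],[0,0,0,0,0,0]]], "squeeze": 60}}

```text
t: 6.2
tcp_pos: [0.5779, 0.2374, 0.1247]
tool_rot: [0.773, 0.635, 0.0, 0.0]
force: [0.1, -1.1, -3.4]
finger_gap: 0.153
```

```bash
python3 -c "
from h import *
go([.5777,.2372,.2],-.193);s=manip.sense();print(s['ft_torque'])
p=manip.snapshot('scene');a=p['img'][140:270,290:450]
cv2.imwrite('pics/s3.png',cv2.resize(cv2.cvtColor(a,cv2.COLOR_RGB2BGR),None,fx=4,fy=4,interpolation=cv2.INTER_CUBIC))"
```

```text
t 6.2 tcp [0.5779 0.2374 0.1247] F [ 0.13 -1.14 -3.41] gap 0.153 q [0.21 0.69 1.54 0.   0.91 0.41]
shift [-0.0002 -0.0001 -0.0753] turn deg [ 0.04 -0.02 -0.12]
[-0.02406407 -0.01322889 -0.01333747]
```

View pics/s3.png

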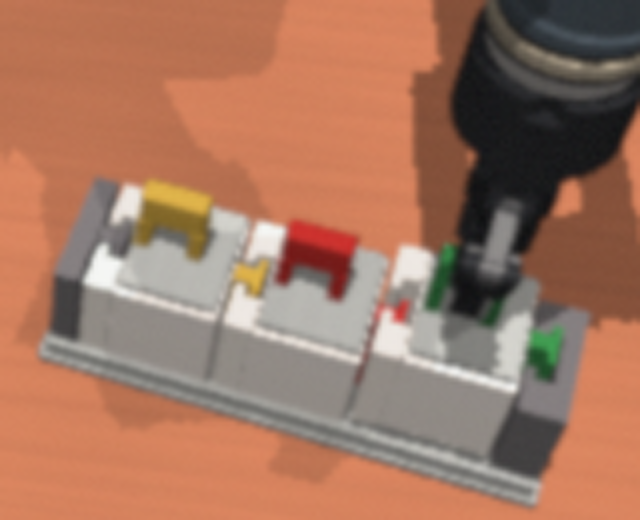

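The pot is rising with about 3.4 N on the wrist, which is its own weight. The red key stays down. I'll keep going straight up.

Request:
{"method": "play_rows", "body": {"steps": [[[0,0,-0.006,0,0,0],[0,0,-0.008,0,0,0],[0,0,-0.008,0,0,0],[0,0,-0.008,0,0,0],[0,0,-0.008,0,0,0]]]}}

```text
t: 6.88
tcp_pos: [0.5777, 0.2373, 0.1631]
tool_rot: [0.773, 0.635, 0.0, 0.0]
force: [-0.5, -0.9, -2.0]
finger_gap: 0.154
```

Request:
{"method": "play_rows", "body": {"steps": [[[0,0,-0.008,0,0,0],[0,0,-0.008,0,0,0],[0,0,-0.008,0,0,0],[0,0,-0.01,0,0,0],[0,0,-0.015,0,0,0],[0,0,-0.02,0,0,0],[0,0,-0.02,0,0,0],[0,0,-0.02,0,0,0],[0,0,-0.01,0,0,0],[0,0,0,0,0,0]]]}}

```text
t: 8.12
tcp_pos: [0.578, 0.2374, 0.2824]
tool_rot: [0.773, 0.635, 0.001, 0.0]
force: [-0.0, -0.1, -3.0]
finger_gap: 0.152
```

```bash
python3 -c "
from h import *
go([.5777,.2372,.28],-.193);s=manip.sense();print(s['ft_torque'])
p=manip.snapshot('scene');a=p['img'][100:270,270:450];p2=manip.snapshot('top');b=p2['img'][170:340,60:240]
cv2.imwrite('pics/s4.png',cv2.resize(cv2.cvtColor(np.hstack([a,b]),cv2.COLOR_RGB2BGR),None,fx=2.2,fy=2.2,interpolation=cv2.INTER_CUBIC))"
```

```text
t 8.12 tcp [0.578  0.2374 0.2824] F [-0.02 -0.14 -3.02] gap 0.152 q [0.21 0.5  1.41 0.   1.23 0.41]
shift [-0.0002 -0.0003  0.0024] turn deg [ 0.11 -0.05 -0.12]
[ 0.02595237 -0.00902851 -0.00720471]
```

View pics/s4.png

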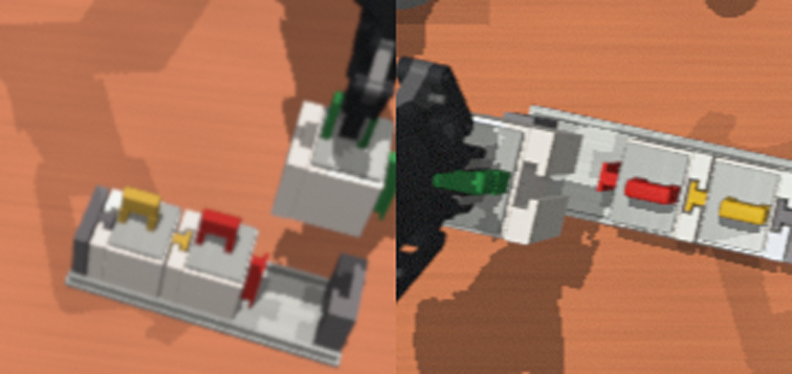

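```bash
cat >> h.py <<'E'
SX=np.array([.573,-.179,.075]);SY=.264
def st(x,h,y=0): return SX+(R.from_euler('z',SY)*R.from_euler('y',-.26)).apply([x,y,h+.104])
E
python3 -c "
from h import *
X=st(-.009,.06);print(X,st(-.009,0));go(X,SY,.26)"
```

```text
[ 0.52390333 -0.19227128  0.23117423] [ 0.53879376 -0.18824626  0.17319083]
t 8.22 tcp [0.5772 0.2372 0.2808] F [-0.1   0.27 -2.92] gap 0.156 q [0.21 0.5  1.41 0.   1.23 0.41]
shift [-0.4316  0.0311  0.0498] turn deg [-14.71   3.43 -26.16]
```

Request:
{"method": "play_rows", "body": {"steps": [[[-0.012,0.002,0,0,0,0],[-0.022,0.002,0,0,0,0],[-0.03,0.002,0,0,0,0],[-0.034,0.002,0,0,0,0],[-0.034,0.002,0,0,0,0],[-0.034,0.002,0,0,0,0],[-0.034,0.002,0,0,0,0],[-0.034,0.002,0,0,0,0]]]}}

```text
t: 9.22
tcp_pos: [0.547, 0.0021, 0.2811]
tool_rot: [0.773, 0.634, -0.0, -0.0]
force: [-0.0, 0.3, -3.1]
finger_gap: 0.156
```

Request:
{"method": "play_rows", "body": {"steps": [[[-0.034,0.002,0,0,0,0],[-0.034,0.002,0,0,0,0],[-0.034,0.002,0,0,0,0],[-0.034,0.002,0,0,0,0],[-0.03,0.002,0,0,0,0],[-0.02,0.003,0,0,0,0],[-0.012,0.002,0,0,0,0]]]}}

```text
t: 10.1
tcp_pos: [0.5238, -0.194, 0.2812]
tool_rot: [0.773, 0.634, -0.0, -0.0]
force: [0.3, 1.1, -3.7]
finger_gap: 0.152
```

Request:
{"method": "play_rows", "body": {"steps": [[[0,0,0,0,0,-3],[0,0,0,0,0,-5],[0,0,0,0,0,-5],[0,0,0,0,0,-5],[0,0,0,0,0,-5],[0,0,0,0,0,-3],[0,0,0,0,0,0]]]}}

```text
t: 10.98
tcp_pos: [0.5242, -0.1921, 0.2812]
tool_rot: [0.61, 0.792, 0.0, -0.0]
force: [-0.4, -0.8, -2.7]
finger_gap: 0.152
```

Request:
{"method": "play_rows", "body": {"steps": [[[0,0,0,-1.5,0,0],[0,0,0,-3,0,0],[0,0,0,-3,0,0],[0,0,0,-3,0,0],[0,0,0,-3,0,0],[0,0,0,-1.5,0,0],[0,0,0,0,0,0]]]}}

```text
t: 11.85
tcp_pos: [0.5238, -0.1926, 0.2813]
tool_rot: [0.605, 0.785, 0.103, 0.079]
force: [-1.6, -0.7, -3.1]
finger_gap: 0.151
```

```bash
python3 -c "
from h import *
go(st(-.009,.03),SY,.26)
p=manip.snapshot('scene');a=p['img'][80:280,130:330];p2=manip.snapshot('top');b=p2['img'][160:360,270:470]
cv2.imwrite('pics/s5.png',cv2.resize(cv2.cvtColor(np.hstack([a,b]),cv2.COLOR_RGB2BGR),None,fx=2,fy=2,interpolation=cv2.INTER_CUBIC))"
```

```text
t 11.85 tcp [ 0.5238 -0.1926  0.2813] F [-1.64 -0.7  -3.1 ] gap 0.151 q [-0.66  0.34  1.72  0.26  0.94 -1.05]
shift [ 0.0003 -0.0128  0.0784] turn deg [ 0.08  0.07 -0.35]
```

View pics/s5.png

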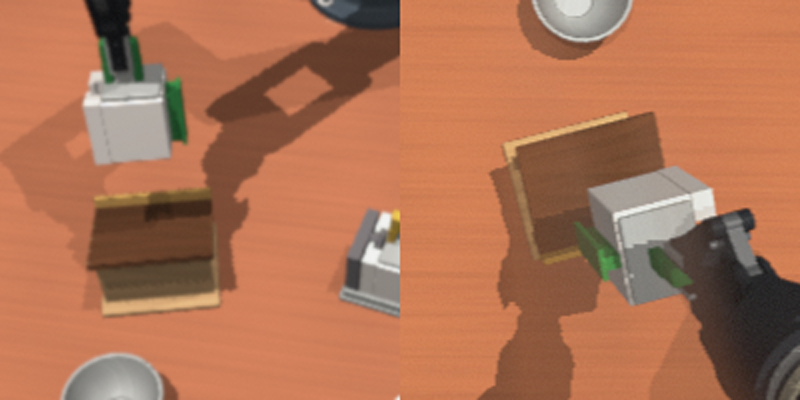

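Request:
{"method": "play_rows", "body": {"steps": [[[0,-0.004,0.008,0,0,-0.3],[0,-0.005,0.014,0,0,0],[0,-0.004,0.018,0,0,0],[0,0,0.018,0,0,0],[0,0,0.012,0,0,0],[0,0,0.008,0,0,0],[0,0,0,0,0,0]]]}}

```text
t: 12.82
tcp_pos: [0.5316, -0.1904, 0.2019]
tool_rot: [0.603, 0.787, 0.103, 0.079]
force: [-0.1, 0.6, -2.7]
finger_gap: 0.155
```

```bash
python3 -c "
from h import *
go(st(-.009,0),SY,.26)
p=manip.snapshot('scene');a=p['img'][130:250,140:260];p2=manip.snapshot('top');b=p2['img'][200:320,310:430]
cv2.imwrite('pics/s6.png',cv2.resize(cv2.cvtColor(np.hstack([a,b]),cv2.COLOR_RGB2BGR),None,fx=3.3,fy=3.3,interpolation=cv2.INTER_CUBIC))"
```

```text
t 12.82 tcp [ 0.5316 -0.1904  0.2019] F [-0.09  0.6  -2.74] gap 0.155 q [-0.64  0.47  1.79  0.3   0.75 -1.11]
shift [ 0.0002 -0.0001  0.0297] turn deg [ 0.06  0.02 -0.  ]
```

View pics/s6.png

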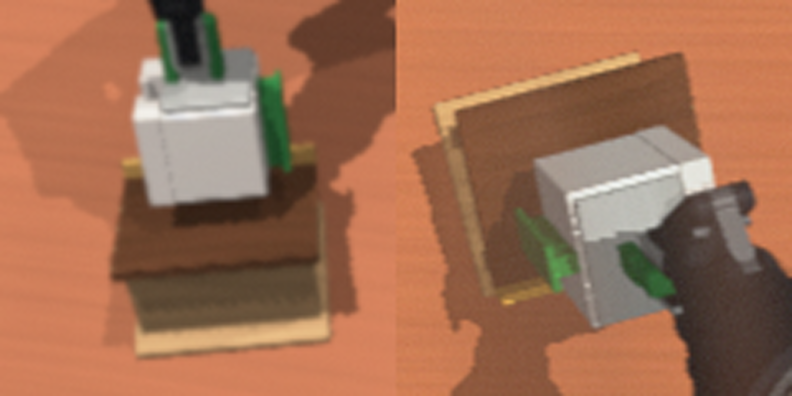

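```bash
cat > wf.py <<'E'
from h import *
def wf(name,base=None,Q=None,s=manip.sense()):
    if base is None:
        M=R.from_quat(s['tool_rot']).as_matrix();Q=np.c_[M[:,1],M[:,0],-M[:,2]];base=s['tcp_pos']-.104*Q[:,2]
    C=np.array([[x,y,z] for x in(-.036,.036) for y in(-.036,.036) for z in(0,.062)]);outs=[]
    K=np.array([[x,y,z] for x in(-.007,.007) for y in(-.018,.018) for z in(.086,.108)])
    for cam,(u,v) in(('scene',(140,130)),('top',(310,200))):
        p=manip.snapshot(cam);a=cv2.resize(cv2.cvtColor(p['img'][v:v+120,u:u+120],cv2.COLOR_RGB2BGR),None,fx=3.3,fy=3.3,interpolation=cv2.INTER_CUBIC)
        for C_ in(C,K):
            q=[tuple(int(e) for e in ((proj(p,Q@c+base)-[u,v]+.5)*3.3)) for c in C_]
            for i in range(8):
                for j in range(i):
                    if bin(i^j).count('1')==1: cv2.line(a,q[i],q[j],(255,0,0),1)
        outs.append(a)
    cv2.imwrite('pics/'+name,np.hstack(outs))
E
python3 -c "
from wf import *
wf('w1.png')"
```

```text
(no output)
```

View pics/w1.png

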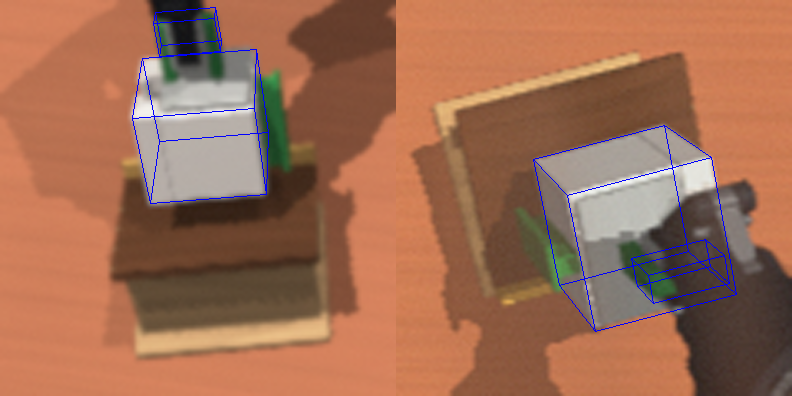

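The predicted outline matches the held pot in both views, so I'll start lowering.

Request:
{"method": "play_rows", "body": {"steps": [[[0,0,0.006,0,0,0],[0,0,0.008,0,0,0],[0,0,0.006,0,0,0],[0,0,0.003,0,0,0],[0,0,0.002,0,0,0],[0,0,0,0,0,0]]]}}

```text
t: 13.78
tcp_pos: [0.5379, -0.1889, 0.1783]
tool_rot: [0.603, 0.787, 0.103, 0.08]
force: [0.4, 0.6, -3.0]
finger_gap: 0.153
```

Request:
{"method": "play_rows", "body": {"steps": [[[0,0,0.001,0,0,0],[0,0,0.001,0,0,0],[0,0,0,0,0,0]]]}}

```text
t: 14.15
tcp_pos: [0.5384, -0.1888, 0.1765]
tool_rot: [0.603, 0.787, 0.103, 0.08]
force: [-0.2, 0.8, -2.2]
finger_gap: 0.153
```

Request:
{"method": "play_rows", "body": {"steps": [[[0,0,0.001,0,0,0],[0,0,0.001,0,0,0],[0,0,0,0,0,0]]]}}

```text
t: 14.52
tcp_pos: [0.5389, -0.1887, 0.1745]
tool_rot: [0.603, 0.787, 0.103, 0.08]
force: [-0.2, 0.6, -2.8]
finger_gap: 0.147
```

Request:
{"method": "play_rows", "body": {"steps": [[[0,0,0.001,0,0,0],[0,0,0,0,0,0]]]}}

```text
t: 14.78
tcp_pos: [0.5393, -0.1887, 0.1738]
tool_rot: [0.603, 0.787, 0.103, 0.08]
force: [0.6, 0.4, -1.5]
finger_gap: 0.15
```

Request:
{"method": "play_rows", "body": {"steps": [[[0,0,0.001,0,0,0],[0,0,0,0,0,0]]]}}

```text
t: 15.02
tcp_pos: [0.5394, -0.1889, 0.1737]
tool_rot: [0.603, 0.787, 0.103, 0.08]
force: [-3.4, -1.1, 4.9]
finger_gap: 0.149
```

```bash
python3 -c "
from wf import *
go(st(-.009,0),SY,.26)
wf('w2.png')"
```

```text
t 15.03 tcp [ 0.5394 -0.1889  0.1737] F [-3.39 -1.06  4.87] gap 0.149 q [-0.63  0.52  1.8   0.32  0.69 -1.13]
shift [ 0.0007 -0.0006  0.0004] turn deg [0.13 0.13 0.03]
```

View pics/w2.png

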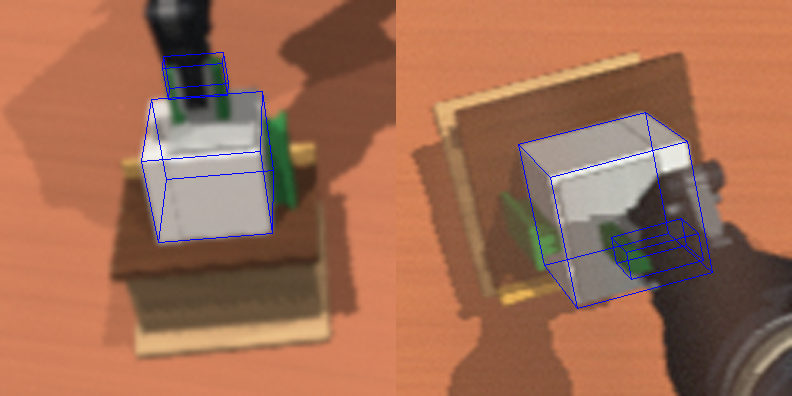

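Request:
{"method": "play_rows", "body": {"steps": [[[0,0,0,0,0,0],[0,0,0,0,0,0],[0,0,0,0,0,0]]], "squeeze": 20}}

```text
t: 15.5
tcp_pos: [0.5394, -0.1888, 0.1737]
tool_rot: [0.603, 0.787, 0.103, 0.08]
force: [-2.6, -0.6, 5.5]
finger_gap: 0.152
```

Request:
{"method": "play_rows", "body": {"steps": [[[0,0,0,0,0,0],[0,0,0,0,0,0],[0,0,0,0,0,0],[0,0,0,0,0,0],[0,0,0,0,0,0]]], "fingers": 0.5}}

```text
t: 16.12
tcp_pos: [0.5395, -0.1885, 0.1726]
tool_rot: [0.603, 0.787, 0.103, 0.08]
force: [0.4, 0.3, 1.2]
finger_gap: 0.497
```

```bash
python3 -c "
from wf import *
go(st(-.009,0),SY,.26)
Q=(R.from_euler('z',SY)*R.from_euler('y',-.26)).as_matrix()
wf('w3.png',st(-.009,-.104),Q)"
```

```text
t 16.12 tcp [ 0.5395 -0.1885  0.1726] F [0.39 0.33 1.16] gap 0.497 q [-0.63  0.52  1.8   0.32  0.68 -1.13]
shift [ 0.0005 -0.0004 -0.0007] turn deg [0.1  0.08 0.  ]
```

View pics/w3.png

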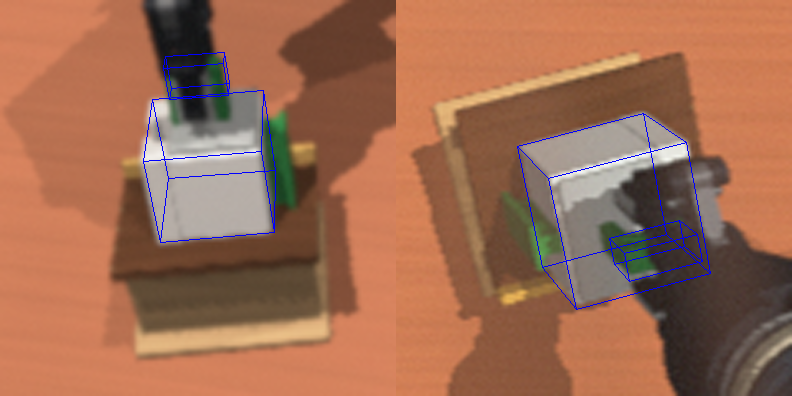

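Released; the pot has stayed put. I'll withdraw along the board normal, then move clear to get an unobstructed view.

Request:
{"method": "play_rows", "body": {"steps": [[[0,0,-0.005,0,0,0],[0,0,-0.01,0,0,0],[0,0,-0.02,0,0,0],[0,0,-0.025,0,0,0],[0,0,-0.03,0,0,0],[0,0,-0.03,0,0,0],[0,0,-0.02,0,0,0],[0,0,0,0,0,0]]]}}

```text
t: 17.23
tcp_pos: [0.5048, -0.1985, 0.3102]
tool_rot: [0.603, 0.787, 0.103, 0.082]
force: [-0.6, 0.7, 0.2]
finger_gap: 0.5
```

Request:
{"method": "play_rows", "body": {"steps": [[[0.02,0,0,0,0,0],[0.04,0,0,0,0,0],[0.04,0,0,0,0,0],[0.04,0,0,0,0,0],[0.03,0,0,0,0,0],[0.02,0,0,0,0,0],[0,0,0,0,0,0]]]}}

```text
t: 18.1
tcp_pos: [0.4529, -0.012, 0.3065]
tool_rot: [0.602, 0.788, 0.103, 0.078]
force: [0.4, -1.1, 0.7]
finger_gap: 0.504
```

```bash
python3 -c "
from wf import *
go(st(-.009,0),SY,.26)
Q=(R.from_euler('z',SY)*R.from_euler('y',-.26)).as_matrix()
wf('w4.png',st(-.009,-.104),Q)
s=manip.snapshot('scene');t=manip.snapshot('top');save(s,'s7.png');save(t,'t7.png')
for n in ['red_pot_c','yellow_pot_c','syrup_c','bowl_c']:
    print(n,[np.round(x['point'],1) for p in(s,t) for x in manip.pinpoint(n,p)[:1]])
"
```

```text
t 18.1 tcp [ 0.4529 -0.012   0.3065] F [ 0.4  -1.06  0.69] gap 0.504 q [-0.37  0.14  1.93  0.2   0.87 -0.75]
shift [-0.1928  0.001   0.138 ] turn deg [-0.06 -0.09  0.16]
red_pot_c [array([369.1, 213.4]), array([178.3, 257.3])]
yellow_pot_c [array([333.9, 200.3]), array([219.9, 266.3])]
syrup_c [array([330.9, 297. ]), array([211.8, 143.9])]
bowl_c [array([187.3, 285.3])]
```

View pics/w4.png

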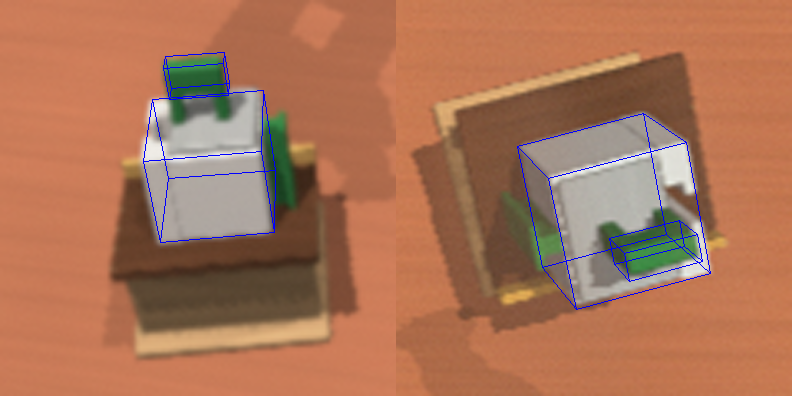

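View pics/s7.png

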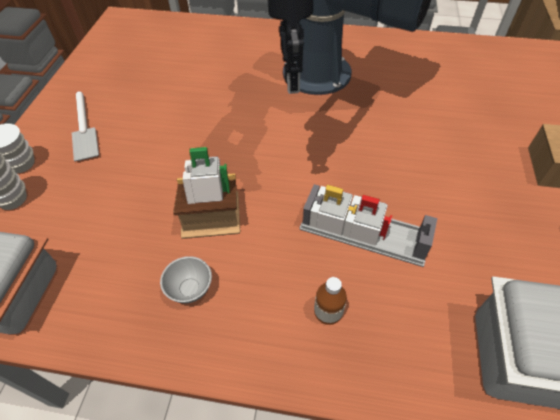

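View pics/t7.png

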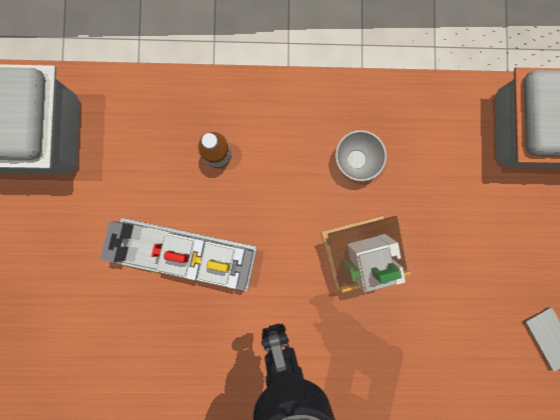

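```bash
python3 - <<'E' | tail -12
import fit;from fit import *
s=manip.snapshot('scene');t=manip.snapshot('top');N={'s':s,'t':t}
for n in('red','yellow'):
    for c in 'st':
        hsv=cv2.cvtColor(N[c]['img'],cv2.COLOR_RGB2HSV).astype(int);H,S=hsv[...,0],hsv[...,1]
        m=((H<4)|(H>170))&(S>165) if n=='red' else (H>=20)&(H<=33)&(S>100)
        b=masks[n,c];w=np.zeros_like(b);w[cv2.dilate(b.astype(np.uint8),np.ones((3,3)))>0]=1
        m&=w;print(n,c,[np.round(np.mean(np.argwhere(a),0),2) for a in(b,m)])
G={}
for c,(u,v) in dict(s=(200,157),t=(386,273)).items():
    hsv=cv2.cvtColor(N[c]['img'],cv2.COLOR_RGB2HSV).astype(int);m=(hsv[...,0]>=45)&(hsv[...,0]<=75)&(hsv[...,1]>100)
    k,l,q,ce=cv2.connectedComponentsWithStats(m.astype(np.uint8));i=min((np.hypot(*(ce[i]-[u,v])),i) for i in range(1,k) if q[i,4]>40)[1];G[c]=(l==i,u-30,v-30);print(c,q[i])
def co(p):
    Q=R.from_euler('z',p[2])*R.from_euler('y',-p[3]);e=0
    for c in 'st':
        m,u0,v0=G[c];im=np.zeros((480,480),np.uint8)
        for b in parts:
            pp=np.array([proj(N[c],q) for q in Q.apply(b+[p[0],p[1],0])+0+ (SX)])
            cv2.fillConvexPoly(im,cv2.convexHull(((pp-[u0,v0]+.5)*8).astype(np.int32)),1)
        a=cv2.resize(im.astype(np.float32),(60,60),interpolation=cv2.INTER_AREA);e+=np.sum((cv2.GaussianBlur(a,(0,0),.8)-cv2.GaussianBlur(m[v0:v0+60,u0:u0+60].astype(np.float32),(0,0),.8))**2)
    return e
p0=np.array([-.009,0,.264,.26])
r=minimize(co,p0,method='Nelder-Mead',options=dict(initial_simplex=np.vstack([p0,p0+[.006,0,0,0],p0+[0,.006,0,0],p0+[0,0,.05,0],p0+[0,0,0,.04]])))
print('pose in stand x,y, yaw,tilt',r.x.round(4),r.fun,co(p0))
E
```

```text
red s [360 195  19  19 175] [369.4 202. ]
yellow s [324 186  19  18 210] [333.3 193.4]
green t [121 243  27  11 201] [133.6 247.7]
red t [164 252  24  11 175] [175.5 256.8]
yellow t [207 260  23  12 188] [217.7 265.7]
red s [array([201.99, 369.36]), array([202.06, 369.36])]
red t [array([256.77, 175.48]), array([256.79, 175.54])]
yellow s [array([193.4 , 333.27]), array([193.36, 333.28])]
yellow t [array([265.74, 217.69]), array([265.76, 217.68])]
s [190 147  19  20 219]
t [374 264  27  19 273]
pose in stand x,y, yaw,tilt [-0.0218  0.0027  0.4016  0.0988] 95.1254653930664 132.47458
```

```bash
python3 - <<'E'
from h import *
o=[]
for cam,(u,v) in(('scene',(160,140)),('top',(325,210))):
    p=manip.snapshot(cam);o.append(cv2.resize(cv2.cvtColor(p['img'][v:v+90,u:u+90],cv2.COLOR_RGB2BGR),None,fx=4.4,fy=4.4,interpolation=cv2.INTER_CUBIC))
cv2.imwrite('pics/z8.png',np.hstack(o))
E
```

```text
(no output)
```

View pics/z8.png

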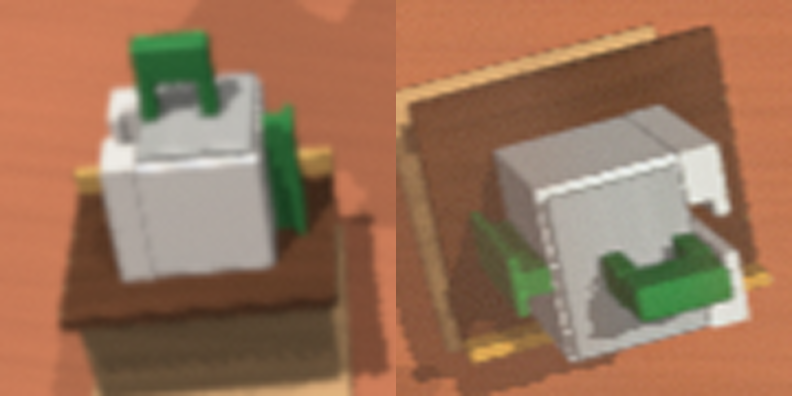

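The zoom shows the pot flat on the board. Its bottom edge, (122,278) to (273,265), runs parallel to the board edge, and the lip is visible on both sides of it. I'm handing in.

```bash
python3 -c "
from h import *
print(manip.sign_off())"
```

```text
the job is handed in; nothing more can be done
None
```

I lifted the green-handled pot straight up out of the row and set it on the sloped stand. It was released and the job handed in at about 18 s with the gripper clear; the hand-in reported no verdict.

**Lift:** The wrist carried only the pot's weight, about 3 N, with about 1 N of side force.

**Placing:** I tilted the pot to the board's slope and lowered it in 1 mm steps until it touched, which loaded the wrist by about 8 N. I then let go and withdrew square to the board.

**Last checks:**
- **Pot on the stand:** In both camera views the pot matches the intended outline: flat, near mid-board and handle parallel to the lip. I aimed for a gap of about 4 mm to the lip and estimate it is within about 2 mm of that, because the lip itself is hidden behind the pot.
- **Neighbours:** The red and yellow handles moved less than 0.1 pixel between the before and after pictures.
- **Bottle and bowl:** Both look to be where they were. The network did not report the bowl in the last top view, but it is plainly in place there.
- **Check that disagreed:** A rough fit to the handle's colour alone gave a different pose (tilt 0.10, yaw 0.40 rad). It matched poorly and contradicted the clear body outline in both pictures, so I set it aside.

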